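# Square a paperback into the corner stop

## Robot

A 6-joint arm with a two-finger parallel gripper is mounted at the origin on a cart in front of the work surface, level with it; the furniture and walls round the work are solid. World frame = base frame: x ahead of the robot, y to its left, z up, the work surface at z = 0. Lengths are in m, angles in rad, forces in N, time in s.
With the tool pointing down it reaches from about 0.325 to 0.85 m from the base axis. Payload 15.5 kg.
Tool frame: the origin (TCP) lies on the centre line of the jaws, within the pads' length; the fingertips stand ahead of it and the grasp point (between the pads) lies 11 mm behind it (env.tcp_to_tips is the z of the fingertips in the tool frame, in m); z points along the fingers, y is the line along which they close (so a half turn about z gives the same grasp; the last joint's range is limited). The gripper opens to 91 mm and grips with 3 to 60 N. Pads are 32 mm wide; open, the fingers measure 118 mm over their backs; the gripper's body (76 mm by 178 mm) begins 60 mm behind the grasp point.
Start: joints at [-1.204, 0.494, 1.345, -0, 1.302, -0.096], TCP at [0.279, -0.559, 0.222] pointing down, gripper open.
Joint ranges: [-2.91, 2.91], [-0.82, 2.16], [0.22, 2.67], [-1.22, 4.37], [0.12, 2.79], [-3.08, 3.08]. Speed limits (rad/s): [1.89, 1.89, 2.57, 3.01, 3.01, 3.01].

## Interface

Orientations are given as a unit quaternion [w, x, y, z].
In Python, from station import get_obs, read_camera, calibration, env gives the robot as it stands.
- The arm moves only by the tool send_rows, never from a script. Its argument "motion" is a list of rows, each a list of 7 numbers: the opening, from -1 (shut) to 1 (fully open), then the shift along the tool's x, y, z scaled (see below), then the turn, a rotation vector about the tool's x, y, z scaled (see below). A call has 1 to 8 rows; each row is the pose to reach, as a shift and turn from the pose commanded when the call began, along the tool's axes at that moment; what a row does not reach only later rows make up. The controller multiplies each number of a shift by 0.25 m and each number of a turn by pi/4 rad. A row lasts 1/8 s, in which the tool goes at most 62.5 mm and 10.7 degrees, less where a joint would pass 70% of its speed; a pose out of reach is approached as far as the arm can. A call with a number of a shift or a turn outside -1 to 1 is refused whole. A call with a gripper value outside its range is refused whole. The fingers move at their own pace and stop on an object; "grip_force" is the grip in N (left out, the last holds). Time passes only in rows, so rows that repeat a pose let the fingers close. It gives the time, the measured TCP pose, the force, the opening and the grip force at its end, in the units of the state.
- get_obs(): the state, without advancing time (a new reading comes with each control period).
- read_camera(name): name is "side" or "top" or "wrist"; returns (picture, depth): 480x640x3 uint8, red, green, blue; 480x640 float32, m along the optical axis (not along the pixel's ray), 0 where there is no reading.
- calibration(name): a dict with "camera_matrix" (3x3 intrinsics, pixels), "rvec" (rotation vector, rad) and "tvec" (3), from world to camera coordinates, as OpenCV has them. Camera axes: x right, y down, z forward; pixel columns grow to the right and rows downward; lengths in m; the calibration is good to about 2 mm. The wrist camera is an equidistant fisheye: a pixel r from the principal point sees the ray r / f radians off the axis. A picture is of the moment at which its call begins: read the wrist's pose just before it. calibration takes no time and is no camera call; for the wrist camera it gives the pose at the moment of the call.
- env.hand_in(): hands the job in; it is judged then, once.
The state is a dict: "clock": time; "joint_pos": joint angles; "joint_velocities": joint speeds; "joint_efforts": joint torques, N m; "position": TCP position; "tcp_rot": TCP orientation; "force": force on the tool from outside, world axes, zero at the start; "torque": the same for the moment, N m; "gripper_width": opening from 0.0 (shut) to 1.0 (fully open); "grasp_force": force on a finger pad.
Only numpy, scipy, OpenCV 4.12 (cv2) and the standard library are available. Lean on these libraries where they do the work, as an engineer would, in place of code of your own. Each camera call takes 0.05 s, during which the arm holds its last target. There are 200 camera calls.

## Task

With the fingertips, push the grey paperback that lies flat on the desk into the dark steel corner stop, so that its far long edge lies flush along the back rail and its left short edge butts against the side rail. Only push it along the desk: do not pick it up or tip it. Leave the other things on the desk where they are and finish with the hand clear of everything.

Things in the scene. Friction and masses are not known exactly. Their poses are not given: they have to be found in the camera images.
- corner_stop: L-shaped dark steel stop fixed to the desk; rails 16 mm wide, 16 mm high. Origin on the desk at the inside corner. x points away from the robot (turned up to 0.25 rad either way), y left. Inner faces: back rail the plane x = 0, from y = 0 to -150 mm; side rail the plane y = 0, from x = 0 to -115 mm. The book belongs at x < 0, y < 0.
- paperback: Loose grey paperback lying flat, 149 mm (x) by 193 mm (y) by 24 mm thick (z), 0.25 to 0.5 kg. Origin at the centre of its underside. It starts nearer and to the right of the corner, clear of both rails, its axes within 0.35 rad of the stop's. Fully seated its origin is at x = -74.5, y = -96.5 mm in the stop's frame.
- book_center (a point): Centre of the paperback's volume, 12 mm above its underside; axes as the paperback's.
- mug: White spotted mug, 82 x 117 x 91 mm, at the far right; leave alone. Origin at the centre of its underside.
- masking_tape: Roll of cream masking tape lying flat, 103 mm across, 25 mm high, to the left; leave alone. Origin at the centre of its underside.
- eraser: White eraser in a blue sleeve, 23 x 52 x 13 mm, to the right; leave alone. Origin at the centre of its underside.
- earbud_case: White earphone case, 45 x 55 x 22 mm, to the right; leave alone. Origin at the centre of its underside.
- stapler: Blue and black stapler, 34 x 130 x 47 mm, to the left; leave alone. Origin at the centre of its underside.
- glue_tube: Red and white glue tube lying flat, 40 x 136 x 28 mm, to the right; leave alone. Origin at the centre of its underside.

How it is judged:
At the end, for the whole second after the job is handed in: The paperback lies flat and still in the corner of the stop: its middle no more than 4 mm short of full contact with each rail, turned less than 0.025 rad from the stop (x of book_center in the frame of corner_stop between -0.0785 and -0.0715 m and y of book_center in the frame of corner_stop between -0.1005 and -0.0935 m and angle between the x axis of paperback and the x axis of corner_stop, either way round below 0.025 rad and height (world z) of book_center below 0.015 m and linear speed of paperback below 0.01 m/s); the robot touches nothing.
It fails at once if the paperback was lifted or tipped (height (world z) of book_center above 0.022 m or angle between paperback's own z axis and vertical above 0.15 rad).
It fails at once if another thing on the desk was moved by more than 15 mm (distance of any of mug, masking_tape, eraser, earbud_case, stapler, glue_tube from where it was at the start of the episode above 0.015 m).
It also fails if it takes over 51 s, if anything falls off the work surface, if the arm or the gripper's body presses on something with over 40 N, if the wrist force passes 120 N, or if a joint passes its speed limit or range.

## Working session

There is one attempt and no reset: what is moved stays moved. The work goes in short steps, Python scripts to look and compute and a tool call to move; the robot and the scene stay as the last step left them, time stands still between calls to the robot, and variables do not carry over. Pictures are saved under pics/ and viewed, at most 10 in all, crops included, and the job is handed in when it is done.

Besides the shell and the picture viewer there is one more tool, called as name(argument=value, ...), one argument or row to a line, values as JSON. send_rows: Moves the arm, as the interface text tells. Its arguments: {"type":"object","properties":{"motion":{"type":"array"},"grip_force":{"type":"number"}},"required":["motion"]}

```bash
mkdir -p pics; cat > h.py <<'E'
import numpy as np, cv2
from station import get_obs, read_camera, calibration, env
from scipy.spatial.transform import Rotation as R
def pts(c,uv,z):
    uv=np.asarray(uv,float).reshape(-1,1,2)
    K=np.array(c["camera_matrix"]);Rm=cv2.Rodrigues(np.array(c["rvec"],float))[0];t=np.array(c["tvec"],float).ravel()
    n=np.c_[cv2.undistortPoints(uv,K,None).reshape(-1,2),np.ones(len(uv))]
    d=n@Rm; o=-Rm.T@t
    return o+d*((z-o[2])/d[:,2])[:,None]
def cloud(c,dep):
    K=np.array(c["camera_matrix"]);Rm=cv2.Rodrigues(np.array(c["rvec"],float))[0];t=np.array(c["tvec"],float).ravel()
    v,u=np.mgrid[:480,:640]
    P=np.stack([(u-K[0,2])/K[0,0]*dep,(v-K[1,2])/K[1,1]*dep,dep],-1)
    return (P-t)@Rm
E
python3 - <<'E'
from h import *
im,d=read_camera("top");c=calibration("top")
cv2.imwrite("pics/top1.png",im[:,:,::-1]);np.savez("top1.npz",im=im,d=d)
print(c,env.tcp_to_tips,get_obs())
E
```

```text
{'camera_matrix': array([[543.83023235,   0.        , 317.27576661],
       [  0.        , 543.83023235, 241.00274704],
       [  0.        ,   0.        ,   1.        ]]), 'rvec': array([ 2.11451561, -2.12527131,  0.19676861]), 'tvec': array([0.04891601, 0.58680485, 1.39712077])} 0.008 {'clock': 0.05, 'joint_pos': array([-1.20350677e+00,  4.94155622e-01,  1.34612688e+00, -3.56815520e-05,
        1.30252350e+00, -9.54852110e-02]), 'joint_velocities': array([ 8.12192361e-04, -9.38011928e-04, -1.22312595e-04,  7.43437293e-04,
       -1.51481128e-03, -1.58643396e-05]), 'joint_efforts': array([ 3.22893677e-03, -8.81093788e+01, -3.82959259e+01,  7.10886181e-02,
        4.81427251e-02, -3.52458926e-05]), 'position': array([ 0.2788849 , -0.55890693,  0.22135685]), 'tcp_rot': array([-5.98750858e-04,  9.73347899e-01,  2.29332725e-01, -9.92360415e-05]), 'force': array([-0.01415183, -0.00914045, -0.64116142]), 'torque': array([-0.01873479, -0.00739407,  0.00076335]), 'grasp_force': 0.0, 'gripper_width': 0.9982394991690353}
```

View pics/top1.png

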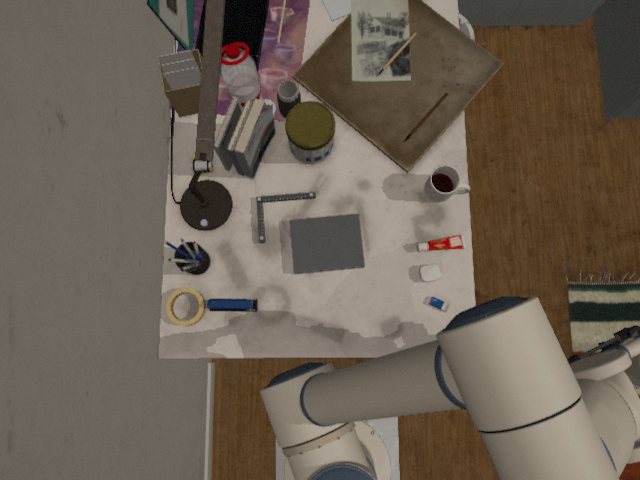

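The top view shows the stop's corner near pixel (261,199), with rails running to (314,195) and (262,241). The grey book's corners are near (290,219), (360,215), (364,268) and (294,272), and the area around it is free. Next I'll measure both.

```bash
python3 - <<'E'
from h import *
f=np.load("top1.npz");im,d=f["im"],f["d"];c=calibration("top")
P=cloud(c,d)
hsv=cv2.cvtColor(im,cv2.COLOR_RGB2HSV)
print("book px",im[245,325],hsv[245,325],P[245,325],"desk",im[255,275],P[300,300],"rail",im[197,290],P[197,290],im[225,262],P[225,262])
z=P[...,2]
def roi(u0,u1,v0,v1):
    m=np.zeros(z.shape,bool);m[v0:v1,u0:u1]=1;return m
g=im.astype(int).mean(2)
m=(g<115)&roi(275,375,207,282)
m=cv2.morphologyEx(m.astype(np.uint8),cv2.MORPH_OPEN,np.ones((5,5)))
cn=max(cv2.findContours(m,0,1)[0],key=cv2.contourArea)
W=pts(c,cn,0.024)[:,:2].astype(np.float32)
r=cv2.minAreaRect(W);print("book",r,cv2.boxPoints(r))
print("height med",np.median(z[m>0]))
m2=((g<100)&roi(250,325,185,250)&~roi(285,325,207,250)).astype(np.uint8)
n,l,s,_=cv2.connectedComponentsWithStats(m2);k=1+s[1:,4].argmax();print(s[k])
v,u=np.where(l==k);A=pts(c,np.c_[u,v],0.016)[:,:2]
# rails: back u>275, side v>208
for nm,sel in(("back",u>275),("side",v>210)):
    B=A[sel];r=cv2.minAreaRect(B.astype(np.float32))
    L=cv2.fitLine(B.astype(np.float32),cv2.DIST_L2,0,.01,.01).ravel();print(nm,r,L,np.degrees(np.arctan2(L[1],L[0])))
cv2.imwrite("pics/crop.png",cv2.resize(np.hstack([im[180:285,245:380,::-1],np.repeat((255*(m|(l==k)))[180:285,245:380,None],3,2).astype(np.uint8)]),None,fx=2.9,fy=2.9,interpolation=0))
E
```

```text
book px [80 81 78] [40  9 81] [0.58163783 0.02506862 0.02570117] desk [144 133 123] [0.43414464 0.09370473 0.00577188] rail [75 72 71] [0.72086725 0.12178276 0.01345582] [81 83 80] [0.63943799 0.19809813 0.0211395 ]
book ((0.5867706537246704, 0.035805217921733856), (0.15372008085250854, 0.22287708520889282), 4.698598861694336) [[ 0.5010405   0.14057334]
 [ 0.5192973  -0.08155475]
 [ 0.6725008  -0.0689629 ]
 [ 0.654244    0.15316519]]
height med 0.02456954573227415
[254 192  62  52 664]
back ((0.7220399379730225, 0.106244295835495), (0.020359614863991737, 0.11001729965209961), 3.138399362564087) [ 0.06961916 -0.9975736   0.7218974   0.10685557] -86.00788
side ((0.6349461078643799, 0.20690305531024933), (0.09186648577451706, 0.02876666933298111), 5.639897346496582) [0.9994387  0.03350126 0.6325986  0.20401922] 1.9198397
```

View pics/crop.png

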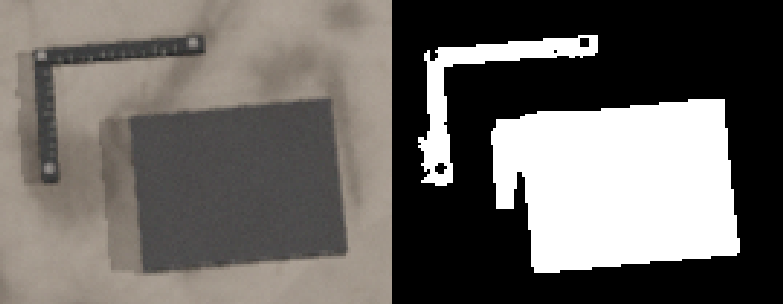

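The crop shows the book clean at x 130-345 px. The mask has caught its lighter shadow on the left, so I'll tighten the threshold and fit the edges.

```bash
cat > meas.py <<'E'
from h import *
def edges(g,c,segs,z,horiz,thr):
    pass
def book(im,c,roi=None,thr=98):
    g=im.astype(int).mean(2)
    m=(g<thr)&(np.ptp(im.astype(int),axis=2)<20); u0,u1,v0,v1=roi
    k=np.zeros_like(m);k[v0:v1,u0:u1]=1
    m=cv2.morphologyEx((m&k).astype(np.uint8),cv2.MORPH_OPEN,np.ones((17,17)))
    n,l,s,_=cv2.connectedComponentsWithStats(m);k=1+s[1:,4].argmax();m=(l==k).astype(np.uint8)
    cn=max(cv2.findContours(m,0,cv2.CHAIN_APPROX_NONE)[0],key=cv2.contourArea)
    return cv2.minAreaRect(pts(c,cn,0.024)[:,:2].astype(np.float32)),m
if __name__=="__main__":
    f=np.load("top1.npz");im=f["im"];c=calibration("top")
    r,m=book(im,c,(275,375,207,282));print("book",r);print(cv2.boxPoints(r))
    v,u=np.where(m);print("mean",pts(c,np.c_[u,v],.024)[:,:2].mean(0))
    g=im.astype(float).mean(2)
    # rail profile scans: subpixel dark band, half level
    def cross(p,lo,hi,rev):
        i=np.arange(lo,hi);q=p[lo:hi]
        if rev:i,q=i[::-1],q[::-1]
        j=np.argmax(q<105)
        return i[j-1]+(i[j]-i[j-1])*(q[j-1]-105)/(q[j-1]-q[j])
    ob=[(x,cross(g[:,x],185,206,True)) for x in range(272,306)]
    os_=[(cross(g[y],252,275,True),y) for y in range(207,234)]
    ot=[(x,cross(g[:,x],185,206,False)) for x in range(272,306)]
    for n,o in(("back in",ob),("back out",ot),("side in",os_)):
        A=pts(c,o,.016)[:,:2].astype(np.float32);L=cv2.fitLine(A,cv2.DIST_HUBER,0,.001,.01).ravel()
        print(n,L,np.std((A-L[2:])@[-L[1],L[0]]))
    Rm=cv2.Rodrigues(c["rvec"])[0];print("cam",-Rm.T@c["tvec"])
E
python3 meas.py
```

```text
book ((0.5870182514190674, 0.02187982201576233), (0.15105211734771729, 0.1931074857711792), 5.126185894012451)
[[ 0.5031672   0.11129917]
 [ 0.5204213  -0.08103596]
 [ 0.6708693  -0.06753953]
 [ 0.6536152   0.1247956 ]]
mean [0.58651026 0.02213478]
back in [ 0.072993   -0.99733245  0.7123991   0.10793592] 0.00034136095
back out [ 0.08293541 -0.9965549   0.7300406   0.12587558] 0.0004391016
side in [0.994234   0.10723198 0.65535253 0.1942865 ] 0.0005339159
cam [0.31319633 0.04012164 1.48289496]
```

```bash
cat > go.py <<'E'
import sys
from h import *
# usage: go.py x y z yaw  -> scaled shift/turn from measured pose
x,y,z,yaw=map(float,sys.argv[1:5]);o=get_obs()
q=o["tcp_rot"];T=R.from_quat([q[1],q[2],q[3],q[0]])
G=R.from_euler('z',yaw)*R.from_euler('x',np.pi)
print("t",round(o["clock"],2),"pos",o["position"].round(4),"yaw",np.arctan2(*T.as_matrix()[[1,0],0]).round(4))
print("shift",(T.inv().apply(np.array([x,y,z])-o["position"])/.25).round(3),"turn",((T.inv()*G).as_rotvec()/(np.pi/4)).round(3))
E
python3 go.py .6 -.12 .1 1.654
```

```text
t 0.05 pos [ 0.2789 -0.5589  0.2214] yaw 0.4628
shift [ 1.933 -0.997  0.487] turn [-1.000e-03 -1.000e-03 -1.517e+00]
```

send_rows(
  motion=[
    [1, 0.96, -0.5, 0, 0, 0, -0.75],
    [1, 0.96, -0.5, 0, 0, 0, -0.75],
    [1, 0.96, -0.5, 0, 0, 0, -0.75],
    [1, 0.96, -0.5, 0, 0, 0, -0.75],
    [1, 0.96, -0.5, 0, 0, 0, -0.75],
    [1, 0.96, -0.5, 0, 0, 0, -0.75],
    [1, 0.96, -0.5, 0, 0, 0, -0.75],
  ],
)

```text
clock: 0.92
position: [0.4374, -0.3413, 0.2218]
tcp_rot: [0.0, 0.865, 0.502, -0.0]
force: [0.2, 0.9, 0.2]
gripper_width: 1.001
grasp_force: 0.0
```

```bash
python3 go.py .6 -.12 .1 1.654
```

```text
t 0.93 pos [ 0.4374 -0.3413  0.2218] yaw 1.0509
shift [1.091 0.125 0.487] turn [-0.     0.    -0.768]
```

send_rows(
  motion=[
    [1, 0.95, 0.12, 0.2, 0, 0, -0.768],
    [1, 0.95, 0.12, 0.2, 0, 0, -0.768],
    [1, 0.95, 0.12, 0.2, 0, 0, -0.768],
    [1, 0.95, 0.12, 0.2, 0, 0, -0.768],
    [1, 0.95, 0.12, 0.2, 0, 0, -0.768],
    [1, 0.95, 0.12, 0.2, 0, 0, -0.768],
    [1, 0.95, 0.12, 0.2, 0, 0, -0.768],
  ],
)

```text
clock: 1.8
position: [0.5813, -0.1506, 0.1722]
tcp_rot: [0.0, 0.678, 0.735, -0.0]
force: [0.1, 0.2, 0.1]
gripper_width: 0.998
grasp_force: 0.0
```

```bash
python3 go.py .6 -.12 .016 1.654
```

```text
t 1.8 pos [ 0.5813 -0.1506  0.1722] yaw 1.6527
shift [0.116 0.084 0.625] turn [ 0.     0.    -0.002]
```

send_rows(
  motion=[
    [1, 0.1, 0.084, 0.2, 0, 0, 0],
    [1, 0.1, 0.084, 0.4, 0, 0, 0],
    [1, 0.1, 0.084, 0.55, 0, 0, 0],
    [1, 0.1, 0.084, 0.62, 0, 0, 0],
    [1, 0.1, 0.084, 0.62, 0, 0, 0],
  ],
)

```text
clock: 2.42
position: [0.6002, -0.1229, 0.0167]
tcp_rot: [-0.0, 0.677, 0.736, -0.0]
force: [0.3, -0.4, 0.2]
gripper_width: 0.999
grasp_force: 0.0
```

```bash
python3 go.py .595 -.015 .016 1.654; python3 - <<'E'
from h import *
im,_=read_camera("side");cv2.imwrite("pics/side1.png",im[:,:,::-1])
E
```

```text
t 2.42 pos [ 0.6002 -0.1229  0.0167] yaw 1.6539
shift [0.432 0.015 0.003] turn [-0.001 -0.    -0.   ]
```

View pics/side1.png

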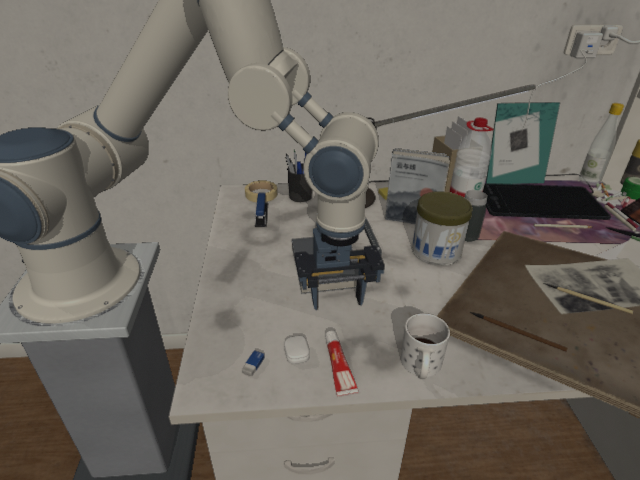

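The fingertips stand at about (315,300) and (360,300), just right of the book and clear of the small items. Now I'll push left, stopping about 6 mm short of the side rail.

send_rows(
  motion=[
    [1, 0.04, 0, 0.002, 0, 0, 0],
    [1, 0.08, 0, 0.002, 0, 0, 0],
    [1, 0.1, 0, 0.002, 0, 0, 0],
    [1, 0.12, 0, 0.002, 0, 0, 0],
    [1, 0.14, 0, 0.002, 0, 0, 0],
    [1, 0.16, 0, 0.002, 0, 0, 0],
    [1, 0.18, 0, 0.002, 0, 0, 0],
    [1, 0.2, 0, 0.002, 0, 0, 0],
  ],
)

```text
clock: 3.48
position: [0.5966, -0.0723, 0.0165]
tcp_rot: [0.0, 0.677, 0.736, 0.0]
force: [-0.1, -4.7, 3.0]
gripper_width: 0.998
grasp_force: 2.2
```

send_rows(
  motion=[
    [1, 0.025, 0, 0, 0, 0, 0],
    [1, 0.05, 0, 0, 0, 0, 0],
    [1, 0.075, 0, 0, 0, 0, 0],
    [1, 0.1, 0, 0, 0, 0, 0],
    [1, 0.125, 0, 0, 0, 0, 0],
    [1, 0.15, 0, 0, 0, 0, 0],
    [1, 0.17, 0, 0, 0, 0, 0],
    [1, 0.185, 0, 0, 0, 0, 0],
  ],
)

```text
clock: 4.47
position: [0.5925, -0.026, 0.0164]
tcp_rot: [-0.0, 0.677, 0.736, -0.0]
force: [0.7, -4.6, 3.5]
gripper_width: 0.997
grasp_force: 2.3
```

send_rows(
  motion=[
    [1, -0.04, 0, 0, 0, 0, 0],
    [1, -0.12, 0, -0.05, 0, 0, 0],
    [1, -0.16, 0, -0.3, 0, 0, 0],
    [1, -0.4, 0.5, -0.5, 0, 0, 0.2],
    [1, -0.4, 0.9, -0.5, 0, 0, 0.4],
    [1, -0.4, 0.9, -0.5, 0, 0, 0.6],
    [1, -0.4, 0.9, -0.5, 0, 0, 0.8],
    [1, -0.4, 0.9, -0.5, 0, 0, 1],
  ],
)

```text
clock: 5.48
position: [0.8282, -0.1095, 0.1423]
tcp_rot: [0.001, 0.908, 0.418, 0.001]
force: [-0.2, 0.3, -0.2]
gripper_width: 1.001
grasp_force: 0.0
```

```bash
cat > look.py <<'E'
import sys
from meas import *
im,d=read_camera("top");c=calibration("top");n=sys.argv[1]
cv2.imwrite(f"pics/{n}.png",im[:,:,::-1]);np.savez(n+".npz",im=im)
cv2.imwrite(f"pics/{n}c.png",cv2.resize(im[180:285,230:385,::-1],None,fx=5,fy=5,interpolation=0))
r,m=book(im,c,(264,375,200,285));print(r);print(cv2.boxPoints(r))
E
python3 look.py p1; python3 go.py .46 .07 .1 .083
```

```text
t 5.53 pos [ 0.8264 -0.1092  0.1417] yaw 0.8553
shift [-0.421 -1.576  0.165] turn [ 0.001 -0.001  0.983]Traceback (most recent call last):
  File "look.py", line 6, in <module>
    r,m=book(im,c,(264,375,200,285));print(r);print(cv2.boxPoints(r))
        ~~~~^^^^^^^^^^^^^^^^^^^^^^^^
  File "meas.py", line 9, in book
    n,l,s,_=cv2.connectedComponentsWithStats(m);k=1+s[1:,4].argmax();m=(l==k).astype(np.uint8)
                                                    ~~~~~~~~~~~~~~^^
ValueError: attempt to get argmax of an empty sequence
```

View pics/p1.png

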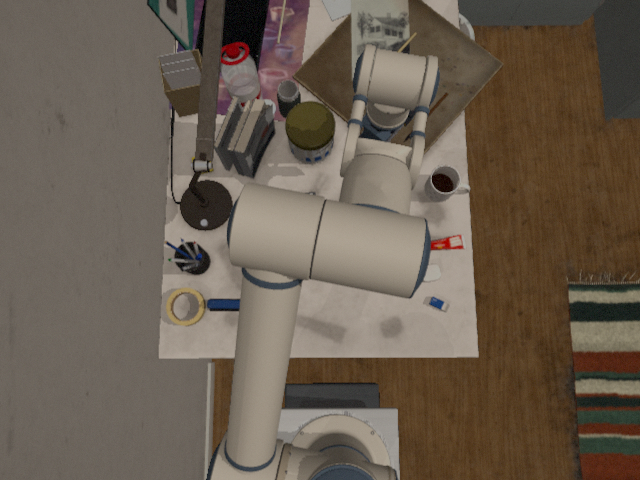

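The top view shows the arm hiding the book, because I retracted to the far side (the sign along tool y was wrong). Nothing was touched. I'll bring the hand back over the book to its near side.

send_rows(
  motion=[
    [1, -0.05, -0.2, 0, 0, 0, 0],
    [1, -0.1, -0.4, 0, 0, 0, 0.2],
    [1, -0.21, -0.6, 0, 0, 0, 0.4],
    [1, -0.21, -0.79, 0, 0, 0, 0.6],
    [1, -0.21, -0.79, 0, 0, 0, 0.8],
    [1, -0.21, -0.79, 0, 0, 0, 0.983],
    [1, -0.21, -0.79, 0, 0, 0, 0.983],
    [1, -0.21, -0.79, 0, 0, 0, 0.983],
  ],
)

```text
clock: 6.52
position: [0.6402, -0.0204, 0.1417]
tcp_rot: [-0.0, 0.999, 0.051, -0.0]
force: [0.3, 0.0, -0.7]
gripper_width: 1.002
grasp_force: 0.0
```

```bash
python3 go.py .44 .08 .12 .083
```

```text
t 6.53 pos [ 0.6402 -0.0204  0.1417] yaw 0.1015
shift [-0.756 -0.481  0.087] turn [-0.     0.     0.024]
```

send_rows(
  motion=[
    [1, -0.2, -0.12, 0, 0, 0, 0.024],
    [1, -0.4, -0.24, 0, 0, 0, 0.024],
    [1, -0.6, -0.36, 0, 0, 0, 0.024],
    [1, -0.76, -0.46, 0, 0, 0, 0.024],
    [1, -0.76, -0.46, 0, 0, 0, 0.024],
    [1, -0.76, -0.46, 0, 0, 0, 0.024],
  ],
)

```text
clock: 7.28
position: [0.4409, 0.076, 0.1418]
tcp_rot: [0.0, 0.999, 0.04, 0.001]
force: [0.3, -0.3, 0.3]
gripper_width: 1.002
grasp_force: 0.0
```

```bash
python3 go.py .458 .076 .016 .083; python3 - <<'E'
from h import *
for n in("wrist","top"):
    im,_=read_camera(n);cv2.imwrite(f"pics/{n}2.png",im[:,:,::-1])
a=cv2.imread("pics/wrist2.png");b=cv2.imread("pics/top2.png");cv2.imwrite("pics/both2.png",np.hstack([cv2.resize(a,(400,300)),cv2.resize(b[160:340,170:410],(400,300))]))
E
```

```text
t 7.28 pos [0.4409 0.076  0.1418] yaw 0.0809
shift [0.067 0.006 0.503] turn [ 0.    -0.002 -0.003]
```

View pics/both2.png

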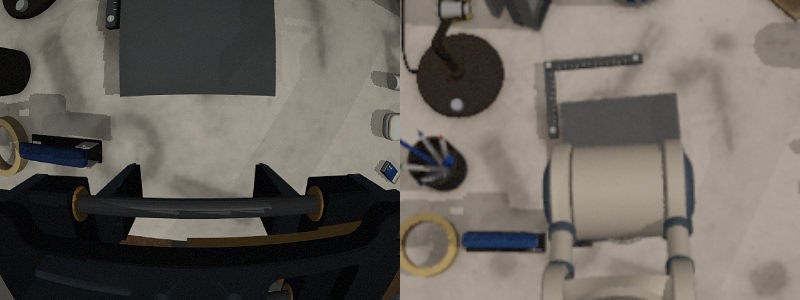

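The left half (wrist) shows the book square ahead of the fingers with its edge near (120-275, 95). The right half (top) shows its left edge parallel to the side rail and a few mm short of it. I'll go down and push forward.

send_rows(
  motion=[
    [1, 0.067, 0.006, 0.2, 0, 0, 0],
    [1, 0.067, 0.006, 0.4, 0, 0, 0],
    [1, 0.067, 0.006, 0.48, 0, 0, 0],
    [1, 0.067, 0.006, 0.503, 0, 0, 0],
    [1, 0.067, 0.006, 0.503, 0, 0, 0],
  ],
)

```text
clock: 8.0
position: [0.4575, 0.0758, 0.0158]
tcp_rot: [0.0, 0.999, 0.039, 0.0]
force: [0.2, 0.5, -0.1]
gripper_width: 0.997
grasp_force: 0.0
```

send_rows(
  motion=[
    [1, 0.04, 0, 0, 0, 0, 0],
    [1, 0.07, 0, 0, 0, 0, 0],
    [1, 0.09, 0, 0, 0, 0, 0],
    [1, 0.11, 0, 0, 0, 0, 0],
    [1, 0.13, 0, 0, 0, 0, 0],
    [1, 0.155, 0, 0, 0, 0, 0],
    [1, 0.18, 0, 0, 0, 0, 0],
    [1, 0.2, 0, 0, 0, 0, 0],
  ],
)

```text
clock: 9.0
position: [0.5072, 0.08, 0.0156]
tcp_rot: [-0.0, 0.999, 0.039, 0.0]
force: [-1.3, 0.1, -1.7]
gripper_width: 1.003
grasp_force: 0.7
```

send_rows(
  motion=[
    [1, 0.025, 0, 0, 0, 0, 0],
    [1, 0.05, 0, 0, 0, 0, 0],
    [1, 0.075, 0, 0, 0, 0, 0],
    [1, 0.1, 0, 0, 0, 0, 0],
    [1, 0.12, 0, 0, 0, 0, 0],
    [1, 0.135, 0, 0, 0, 0, 0],
    [1, 0.145, 0, 0, 0, 0, 0],
    [1, 0.155, 0, 0, 0, 0, 0],
  ],
)

```text
clock: 10.0
position: [0.5453, 0.083, 0.0157]
tcp_rot: [-0.0, 0.999, 0.039, -0.0]
force: [-2.3, 0.1, -0.2]
gripper_width: 1.0
grasp_force: 1.2
```

```bash
python3 go.py .558 .085 .016 .083
```

```text
t 10.0 pos [0.5453 0.083  0.0157] yaw 0.0788
shift [ 0.051 -0.004 -0.001] turn [-0.     0.    -0.005]
```

send_rows(
  motion=[
    [1, 0.006, 0, 0, 0, 0, 0],
    [1, 0.012, 0, 0, 0, 0, 0],
    [1, 0.018, 0, 0, 0, 0, 0],
    [1, 0.02, 0, 0, 0, 0, 0],
  ],
)

```text
clock: 10.5
position: [0.5499, 0.0833, 0.0156]
tcp_rot: [0.0, 0.999, 0.039, -0.001]
force: [-7.1, -1.7, 4.4]
gripper_width: 1.003
grasp_force: 3.4
```

send_rows(
  motion=[
    [1, 0.004, 0, 0, 0, 0, 0],
    [1, 0.008, 0, 0, 0, 0, 0],
  ],
)

```text
clock: 10.75
position: [0.55, 0.0834, 0.0155]
tcp_rot: [0.0, 0.999, 0.039, -0.002]
force: [-17.2, -3.7, 14.1]
gripper_width: 0.996
grasp_force: 8.5
```

```bash
python3 -c "
from h import *
o=get_obs();print(o['position'],o['force'],o['torque'])"
```

```text
[0.54996058 0.08338943 0.0155362 ] [-17.1619537   -3.68132648  14.05867055] [-0.44409954  2.77252697 -0.0097495 ]
```

Forward contact with the back rail: the force rises while the position holds. I'll back off, lift, and go round to the right side for the final left push.

send_rows(
  motion=[
    [1, -0.04, 0, 0, 0, 0, 0],
    [1, -0.1, 0, -0.1, 0, 0, 0],
    [1, -0.12, 0.05, -0.35, 0, 0, 0],
    [1, -0.05, 0.25, -0.45, 0, 0, -0.2],
    [1, 0.05, 0.5, -0.45, 0, 0, -0.4],
    [1, 0.15, 0.7, -0.45, 0, 0, -0.6],
    [1, 0.25, 0.7, -0.45, 0, 0, -0.8],
    [1, 0.3, 0.7, -0.45, 0, 0, -1],
  ],
)

```text
clock: 11.75
position: [0.6423, -0.086, 0.1281]
tcp_rot: [0.0, 0.907, 0.42, 0.001]
force: [0.7, 0.2, -0.2]
gripper_width: 0.998
grasp_force: 0.0
```

```bash
python3 go.py .653 -.055 .12 1.65; python3 - <<'E'
from h import *
for n in("wrist","top"):
    im,_=read_camera(n);cv2.imwrite(f"pics/{n}3.png",im[:,:,::-1])
a=cv2.imread("pics/wrist3.png");b=cv2.imread("pics/top3.png");cv2.imwrite("pics/both3.png",np.hstack([cv2.resize(a,(400,300)),cv2.resize(b[160:340,170:410],(400,300))]))
E
```

```text
t 11.75 pos [ 0.6423 -0.086   0.1281] yaw 0.8679
shift [ 0.122 -0.047  0.033] turn [ 0.002 -0.    -0.996]
```

View pics/both3.png

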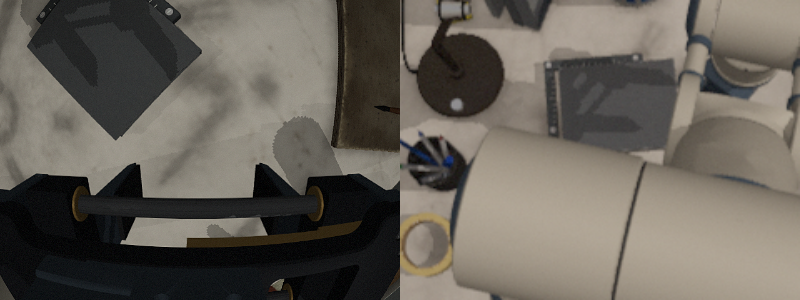

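The book lies along the back rail with a slight gap at the side rail. I'll rotate, go down and press left.

send_rows(
  motion=[
    [1, 0.09, -0.03, 0, 0, 0, -0.2],
    [1, 0.09, -0.03, 0, 0, 0, -0.4],
    [1, 0.09, -0.03, 0, 0, 0, -0.6],
    [1, 0.09, -0.03, 0, 0, 0, -0.8],
    [1, 0.09, -0.03, 0, 0, 0, -1],
    [1, 0.09, -0.03, 0, 0, 0, -1],
    [1, 0.09, -0.03, 0, 0, 0, -1],
  ],
)

```text
clock: 12.72
position: [0.6495, -0.063, 0.1282]
tcp_rot: [0.0, 0.681, 0.733, 0.0]
force: [0.0, 0.5, -0.1]
gripper_width: 0.998
grasp_force: 0.0
```

```bash
python3 go.py .652 -.055 .016 1.652
```

```text
t 12.72 pos [ 0.6495 -0.063   0.1282] yaw 1.6442
shift [0.031 0.012 0.449] turn [ 0.    0.   -0.01]
```

send_rows(
  motion=[
    [1, 0, 0.01, 0.2, 0, 0, -0.01],
    [1, 0, 0.01, 0.38, 0, 0, -0.01],
    [1, 0, 0.01, 0.449, 0, 0, -0.01],
    [1, 0, 0.01, 0.449, 0, 0, -0.01],
    [1, 0.06, 0.01, 0.449, 0, 0, -0.01],
    [1, 0.1, 0.01, 0.449, 0, 0, -0.01],
    [1, 0.13, 0.01, 0.449, 0, 0, -0.01],
    [1, 0.145, 0.01, 0.449, 0, 0, -0.01],
  ],
)

```text
clock: 13.72
position: [0.6496, -0.0259, 0.0164]
tcp_rot: [0.0, 0.676, 0.737, 0.0]
force: [-0.3, -0.0, -1.1]
gripper_width: 1.0
grasp_force: 0.0
```

send_rows(
  motion=[
    [1, 0.01, 0, 0, 0, 0, 0],
    [1, 0.02, 0, 0, 0, 0, 0],
    [1, 0.03, 0, 0, 0, 0, 0],
    [1, 0.036, 0, 0, 0, 0, 0],
    [1, 0.04, 0, 0, 0, 0, 0],
    [1, 0.04, 0, 0, 0, 0, 0],
  ],
)

```text
clock: 14.48
position: [0.6486, -0.0167, 0.0159]
tcp_rot: [-0.0, 0.676, 0.737, 0.0]
force: [0.3, -1.4, -0.2]
gripper_width: 0.998
grasp_force: 0.5
```

```bash
python3 go.py .65 -.013 .016 1.652
```

```text
t 14.47 pos [ 0.6486 -0.0167  0.0159] yaw 1.6575
shift [ 0.014  0.007 -0.   ] turn [ 0.    -0.     0.007]
```

send_rows(
  motion=[
    [1, 0.005, 0, 0, 0, 0, 0],
    [1, 0.01, 0, 0, 0, 0, 0],
    [1, 0.014, 0, 0, 0, 0, 0],
    [1, 0.016, 0, 0, 0, 0, 0],
  ],
)

```text
clock: 14.98
position: [0.6482, -0.0137, 0.016]
tcp_rot: [0.0, 0.676, 0.737, -0.001]
force: [-1.0, -14.1, 0.4]
gripper_width: 1.004
grasp_force: 7.0
```

send_rows(
  motion=[
    [1, 0.004, 0, 0, 0, 0, 0],
    [1, 0.008, 0, 0, 0, 0, 0],
    [1, 0.01, 0, 0, 0, 0, 0],
  ],
)

```text
clock: 15.35
position: [0.6479, -0.0134, 0.016]
tcp_rot: [0.001, 0.676, 0.737, -0.002]
force: [-3.3, -33.3, 1.6]
gripper_width: 1.001
grasp_force: 16.2
```

Contact with the side rail. Now I'll retract right, up and toward the robot for a clear view.

send_rows(
  motion=[
    [1, -0.04, 0, 0, 0, 0, 0],
    [1, -0.15, 0, 0, 0, 0, 0],
    [1, -0.2, 0, -0.2, 0, 0, 0],
    [1, -0.2, -0.1, -0.5, 0, 0, 0],
    [1, -0.4, -0.3, -0.7, 0, 0, 0],
    [1, -0.6, -0.5, -0.8, 0, 0, 0],
    [1, -0.8, -0.7, -0.8, 0, 0, 0],
    [1, -1, -0.8, -0.8, 0, 0, 0],
  ],
)

```text
clock: 16.35
position: [0.4916, -0.2395, 0.2129]
tcp_rot: [0.0, 0.675, 0.737, 0.0]
force: [0.7, -0.4, -0.4]
gripper_width: 1.0
grasp_force: 0.0
```

send_rows(
  motion=[
    [1, -0.2, -0.1, 0, 0, 0, 0.1],
    [1, -0.4, -0.2, 0, 0, 0, 0.3],
    [1, -0.6, -0.3, 0, 0, 0, 0.5],
    [1, -0.8, -0.4, 0, 0, 0, 0.7],
    [1, -1, -0.5, 0, 0, 0, 0.9],
    [1, -1, -0.5, 0, 0, 0, 0.9],
    [1, -1, -0.5, 0, 0, 0, 0.9],
  ],
)

```text
clock: 17.23
position: [0.3899, -0.498, 0.2116]
tcp_rot: [-0.0, 0.889, 0.458, 0.0]
force: [0.3, 0.9, -0.3]
gripper_width: 0.999
grasp_force: 0.0
```

```bash
sed -i 's/(264,375,200,285)/(266,375,201,285)/' look.py; python3 look.py p4; python3 -c "
from h import *
print(get_obs()['position'])"
```

```text
((0.6345316171646118, 0.09354095160961151), (0.14714550971984863, 0.1863703727722168), 0.7547157406806946)
[[ 5.5973780e-01  1.8574895e-01]
 [ 5.6219268e-01 -6.0524337e-04]
 [ 7.0932543e-01  1.3329536e-03]
 [ 7.0687056e-01  1.8768714e-01]]
[ 0.39019644 -0.49760942  0.21175062]
```

View pics/p4c.png

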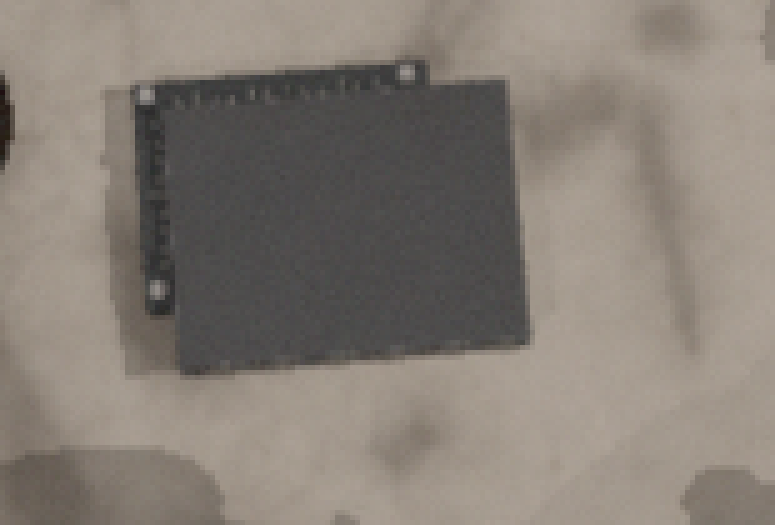

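The book looks flush along the back rail (y≈80-105 in the crop) and against the side rail (x≈165-175). I'll do one numeric check of angle and gaps before handing in.

```bash
python3 - <<'E'
from h import *
im=np.load("p4.npz")["im"];c=calibration("top");g=cv2.cvtColor(im,cv2.COLOR_RGB2GRAY).astype(float)
def cr(p,a,b,thr=112): # from a toward b, first drop below thr
    i=np.arange(a,b,1 if b>a else -1);q=p[i];j=np.argmax(q<thr);return i[j-1]+(i[j]-i[j-1])*(q[j-1]-thr)/(q[j-1]-q[j])
E=dict(near=([(x,cr(g[:,x],262,245)) for x in range(270,332)],.0),
 right=([(cr(g[y],342,325),y) for y in range(200,246)],.024),
 railout=([(x,cr(g[:,x],186,205)) for x in range(262,312)],.016))
for n,(o,z) in E.items():
    A=pts(c,o,z)[:,:2].astype(np.float32);L=cv2.fitLine(A,cv2.DIST_HUBER,0,.001,.01).ravel();d=L[:2]*np.sign(L[0] if n=="right" else L[1])
    a=np.arctan2(d[1],d[0])-(0 if n=="right" else np.pi/2);print(n,"yaw",a.round(4),"normal pos",(L[2:]@([-d[1],d[0]] if n=="right" else [d[1],-d[0]])).round(4))
s=np.array([[145,95],[406,73],[157,290]])/5+[230,180]-.4;S=pts(c,s,.016)[:,:2];print(S)
b=S[0]-S[1];e=S[0]-S[2];print("stop yaw",np.arctan2(-b[0],b[1]),np.arctan2(e[1],e[0]))
E
```

```text
near yaw 0.0894 normal pos 0.5731
right yaw 0.077 normal pos -0.0482
railout yaw 0.083 normal pos 0.7383
[[0.71606801 0.20924216]
 [0.72790279 0.06357421]
 [0.60509769 0.20088937]]
stop yaw 0.08106688638713905 0.07512882392301316
```

```bash
python3 -c "
from h import *
print(env.hand_in())"
```

```text
the job is handed in; nothing more can be done
None
```

I pushed the paperback flush into the corner stop, touching both rails. Its measured turn is within about 0.01 rad of the stop, and I handed the job in at about 17 s with the hand clear; no verdict came back.

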